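Line up the press pads by size

ROBOT

A 6-joint arm with a two-finger parallel gripper is mounted at the origin on a cart in front of the work surface, level with it; the furniture and walls round the work are solid. World frame = base frame: x ahead of the robot, y to its left, z up, the work surface at z = 0. Lengths are in m, angles in rad, forces in N, time in s.
With the tool pointing down it reaches from about 0.3 to 0.775 m from the base axis. Payload 14.6 kg.
Tool frame: the origin (TCP) lies at the very end of the fingers, on their centre line; the grasp point (between the pads) lies 19 mm behind it; z points along the fingers, y is the line along which they close (so a half turn about z gives the same grasp; the last joint's range is limited). The gripper opens to 94 mm and grips with 3 to 60 N. Pads are 16 mm wide; open, the fingers measure 119 mm over their backs; the gripper's body (75 mm by 177 mm) begins 78 mm behind the grasp point.
Start: joints at [-0.067, 0.3, 1.521, -0, 1.321, -0.067], TCP at [0.55, -0, 0.205] pointing down, gripper open.
Joint ranges: [-3.03, 3.03], [-0.79, 2.21], [0.23, 2.52], [-1.04, 4.18], [0, 3.07], [-2.55, 2.55]. Speed limits (rad/s): [2.22, 2.22, 2.57, 3.14, 3.14, 3.14].

INTERFACE

Orientations are given as [roll, pitch, yaw] about the fixed x, y, z axes, in that order (R = Rz(yaw) Ry(pitch) Rx(roll)).
In Python, from station import ctrl gives the robot as it stands.
- The arm moves only by the tool move_arm, never from a script. Its argument "increments" is a list of rows, each a list of 7 numbers: the opening, from 0 (shut) to 1 (fully open), then the shift along the tool's x, y, z in units of 50 mm (1.0 is 50 mm), then the turn, a rotation vector about the tool's x, y, z in rad. In form: [[claw, tx, ty, tz, rx, ry, rz], ...]. A call has 1 to 20 rows; each row shifts and turns the commanded pose from where the row before left it, along the tool's axes as they then stand; what a row does not reach is not made up. A row lasts 1/10 s, in which the tool goes at most 50 mm and 8.59 degrees, less where a joint would pass 70% of its speed; a pose out of reach is approached as far as the arm can. A call is refused whole if a number of a shift passes 1 or a number of a turn 0.15, either way. A call with a gripper value outside its range is refused whole. The fingers move at their own pace and stop on an object; "force" is the grip in N (left out, the last holds). Time passes only in rows, so rows that do not move let the fingers close. It gives the time, the measured TCP pose, the force, the opening and the grip force at its end, in the units of the state.
- ctrl.get_obs(): the state, without advancing time (a new reading comes with each control period).
- ctrl.camera(name): name is "scene" or "side" or "wrist"; returns a dict with "color" (400x640x3 uint8, blue, green, red), "K" (3x3 intrinsics, pixels), "pose" (4x4, takes a point from camera to world coordinates); the wrist camera has in their place "tool_from_camera" (4x4, takes a point from camera to tool coordinates, whose origin is the TCP and whose axes are the flange's). Camera axes: x right, y down, z forward; pixel columns grow to the right and rows downward; lengths in m; the calibration is good to about 2 mm. A picture is of the moment at which its call begins: read the wrist's pose just before it. There is no depth.
- ctrl.hand_in(): hands the job in; it is judged then, once.
Trained networks look in a picture, given as the dict that the camera call returned (one of the last four; its "shot" number tells which), for a name from the list of things; names that differ only in an ending like _2 or _b are one class to them, and where a whole thing is asked for, a point or a joint stands for the part that bears it (a point fixed in the world has none). Each returns a list of dicts, best first, with "conf" (0 to 1); they miss things now and then, are a little off and sometimes report something else, mostly with a low value. They report only what shows in the picture. A call takes as long as a camera call. They do not tell look-alikes from the thing itself.
- ctrl.cut_out(name, picture): "mask" (400x640 bool, what is visible of it) and "centre" ([row, column] in pixels, amid what is visible of it).
The state is a dict: "time_s": time; "qpos": joint angles; "joint_vel": joint speeds; "tau": joint torques, N m; "ee_pos": TCP position; "eef_rot": TCP orientation; "force": force on the tool from outside, world axes, zero at the start; "moment": the same for the moment, N m; "grip_width": finger opening in m; "grip_force": force on a finger pad.
Only numpy, scipy, OpenCV 4.12 (cv2) and the standard library are available. Lean on these libraries where they do the work, as an engineer would, in place of code of your own. Each camera call takes 0.05 s, during which the arm holds its last target. There are 200 camera calls.

TASK

Put the lid press's four brass-footed pads away on the grey rail in order of size: the one with the smallest foot on the round mark next to the green bar, then each larger one on the next mark, the largest ending next to the black bar. Stand each pad upright and centred on its mark, and let go of all of them.

Things in the scene. Friction and masses are not known exactly. Their poses are not given: they have to be found in the camera images.
- pad_40_mid (a point): smallest of four loose press pads: bare brass disc foot 40 mm in diameter, 8 mm thick (black rubber underside), with an upright round black stem 22 mm in diameter in its middle; 64 mm high in all. The point is its centre, on the axis, 32 mm above the underside; z is the upright axis. Grip the stem from above, any direction, 8 to 64 mm above the underside. The four differ by sight only in foot width
- pad_50_mid (a point): second smallest of four loose press pads: bare brass disc foot 50 mm in diameter, 8 mm thick (black rubber underside), with an upright round black stem 22 mm in diameter in its middle; 64 mm high in all. The point is its centre, on the axis, 32 mm above the underside; z is the upright axis. Grip the stem from above, any direction, 8 to 64 mm above the underside. The four differ by sight only in foot width
- pad_60_mid (a point): second largest of four loose press pads: bare brass disc foot 60 mm in diameter, 8 mm thick (black rubber underside), with an upright round black stem 22 mm in diameter in its middle; 64 mm high in all. The point is its centre, on the axis, 32 mm above the underside; z is the upright axis. Grip the stem from above, any direction, 8 to 64 mm above the underside. The four differ by sight only in foot width
- pad_70_mid (a point): largest of four loose press pads: bare brass disc foot 70 mm in diameter, 8 mm thick (black rubber underside), with an upright round black stem 22 mm in diameter in its middle; 64 mm high in all. The point is its centre, on the axis, 32 mm above the underside; z is the upright axis. Grip the stem from above, any direction, 8 to 64 mm above the underside. The four differ by sight only in foot width
- mark_a: one of four like flat round marks, black with white edge and white centre dot, 74 mm in diameter, fixed in a straight row 82 mm apart on a grey rail; origin: centre of its underside; its top is 3 mm above that, 8 mm above the table. Which of the four has which place in the row differs from start to start
- mark_b: one of four like flat round marks, black with white edge and white centre dot, 74 mm in diameter, fixed in a straight row 82 mm apart on a grey rail; origin: centre of its underside; its top is 3 mm above that, 8 mm above the table. Which of the four has which place in the row differs from start to start
- mark_c: one of four like flat round marks, black with white edge and white centre dot, 74 mm in diameter, fixed in a straight row 82 mm apart on a grey rail; origin: centre of its underside; its top is 3 mm above that, 8 mm above the table. Which of the four has which place in the row differs from start to start
- mark_d: one of four like flat round marks, black with white edge and white centre dot, 74 mm in diameter, fixed in a straight row 82 mm apart on a grey rail; origin: centre of its underside; its top is 3 mm above that, 8 mm above the table. Which of the four has which place in the row differs from start to start
- green_stop: green bar 88 x 24 x 20 mm fixed across one end of the rail, in line with the row; the marks' centres lie 56, 138, 220 and 302 mm from it. Origin: centre of its underside, 5 mm above the table. A like black bar is at the other end; which end is green differs from start to start
There are look-alikes about, which are no part of the job. What is shaped like the part that bears pad_40_mid but purple is not meant.

How it is judged:
By the outcome, as a careful person would: the job done as asked, in the order asked, and still so for the second after the job is handed in, with the robot touching nothing.
It also fails if it takes over 93 s, if anything falls off the work surface, if the arm or the gripper's body presses on something with over 40 N, if the wrist force passes 120 N, or if a joint passes its speed limit or range.

## Working session

There is one attempt and no reset: what is moved stays moved. The work goes in short steps, Python scripts to look and compute and a tool call to move; the robot and the scene stay as the last step left them, time stands still between calls to the robot, and variables do not carry over. Pictures are saved under pics/ and viewed, at most 14 in all, crops included, and the job is handed in when it is done.

Besides the shell and the picture viewer there is one more tool, called as name(argument=value, ...) on one line, values as JSON. move_arm: Moves the arm, as the interface text tells. Its arguments: {"type":"object","properties":{"increments":{"type":"array","items":{"type":"array","items":{"type":"number"}}},"force":{"type":"number"}},"required":["increments"]}

```bash
mkdir -p pics; ls
python3 - <<'E'
from station import ctrl
import cv2, numpy as np
o=ctrl.get_obs(); print(o['time_s'],o['ee_pos'],o['eef_rot'],o['grip_width'])
p=[]
for n in("scene","side","wrist"):
    c=ctrl.camera(n); cv2.imwrite(f"pics/{n}0.png",c['color']); p.append(c)
    print(n,c['K'].tolist(),np.round(c.get('pose',c.get('tool_from_camera')),3).tolist())
    for k in("pad_40_mid","mark_a","green_stop"):
        print(k,[(round(d['conf'],2),np.round(d['centre']).tolist(),int(d['mask'].sum())) for d in ctrl.cut_out(k,c)])
E
```

```text
pics
0.0 [5.49748685e-01 2.01700670e-06 2.04893579e-01] [-3.14047791e+00 -6.57148048e-05  1.57077336e+00] 0.09434185950025906
scene [[418.1129879434038, 0.0, 315.3965740343375], [0.0, 418.1129879434038, 194.07110709660031], [0.0, 0.0, 1.0]] [[0.632, -0.356, 0.689, -0.226], [-0.775, -0.259, 0.577, -0.614], [-0.027, -0.898, -0.439, 0.537], [0.0, 0.0, 0.0, 1.0]]
pad_40_mid [(0.72, [224.0, 435.0], 316)]
mark_a [(0.78, [180.0, 262.0], 207), (0.75, [209.0, 263.0], 264), (0.72, [192.0, 258.0], 268), (0.66, [217.0, 262.0], 247)]
green_stop [(0.91, [232.0, 265.0], 399)]
side [[475.70390503900995, 0.0, 318.69770526211556], [0.0, 475.70390503900995, 199.29585883305214], [0.0, 0.0, 1.0]] [[0.761, -0.434, 0.483, -0.109], [-0.649, -0.501, 0.572, -0.742], [-0.006, -0.749, -0.663, 0.909], [0.0, 0.0, 0.0, 1.0]]
pad_40_mid [(0.89, [270.0, 432.0], 316), (0.65, [248.0, 417.0], 292)]
mark_a [(0.92, [214.0, 270.0], 351), (0.81, [176.0, 271.0], 292), (0.7, [193.0, 270.0], 368), (0.6, [158.0, 276.0], 265)]
green_stop [(0.7, [226.0, 265.0], 324)]
wrist [[279.45528084618877, 0.0, 319.2762871281541], [0.0, 279.45528084618877, 204.42169700433774], [0.0, 0.0, 1.0]] [[-0.0, -0.966, -0.257, 0.075], [1.0, -0.0, 0.0, -0.001], [-0.001, -0.257, 0.966, -0.179], [0.0, 0.0, 0.0, 1.0]]
pad_40_mid [(0.64, [354.0, 363.0], 499)]
mark_a [(0.89, [17.0, 290.0], 2346), (0.81, [64.0, 246.0], 3055), (0.79, [118.0, 209.0], 2659)]
green_stop [(0.81, [148.0, 180.0], 1677)]
```

View pics/side0.png

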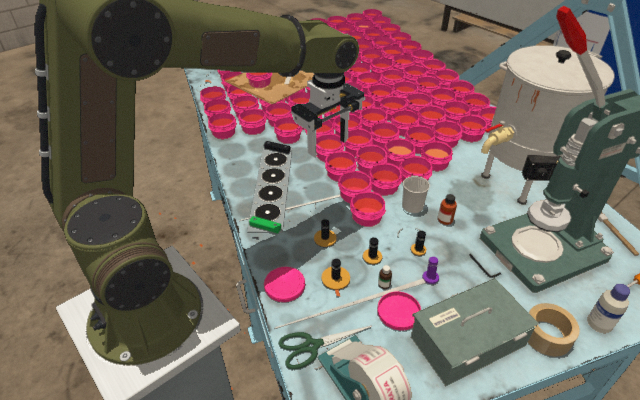

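View pics/wrist0.png

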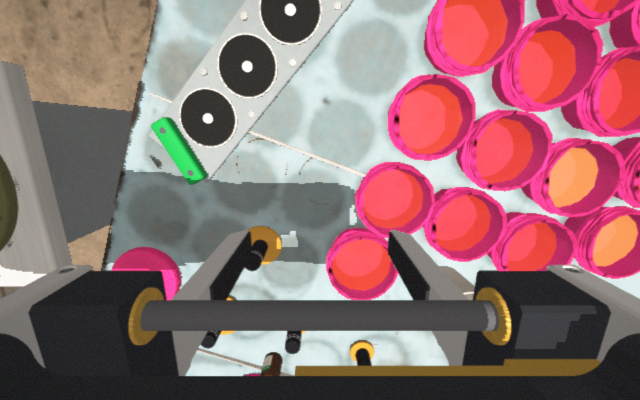

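View pics/scene0.png

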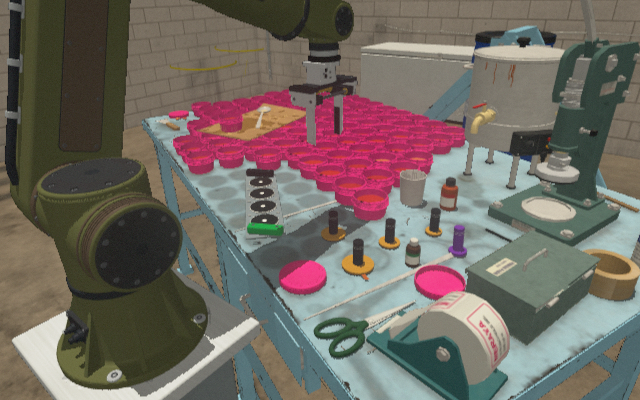

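The side view shows four brass-footed pads with black stems, at about (325,233), (336,274), (373,250) and (419,243). The purple look-alike is at (431,270) and is not meant. The rail's green bar is at (265,226) and its black bar at (277,147). Next I'll measure foot widths and positions from the brass colour.

```bash
cat > h.py <<'E'
from station import ctrl
import cv2, numpy as np
def T_of(c,o=None):
    if 'pose' in c: return np.array(c['pose'])
    from scipy.spatial.transform import Rotation as R
    T=np.eye(4); T[:3,:3]=R.from_euler('xyz',o['eef_rot']).as_matrix(); T[:3,3]=o['ee_pos']
    return T@np.array(c['tool_from_camera'])
def unproj(uv,z,c,T):
    uv=np.atleast_2d(uv).astype(float)
    d=np.c_[uv,np.ones(len(uv))]@np.linalg.inv(c['K']).T@T[:3,:3].T
    s=(z-T[2,3])/d[:,2]
    return T[:3,3]+d*s[:,None]
def brass(c,T,z=0.008,amin=25,rmax=.05):
    hsv=cv2.cvtColor(c['color'],cv2.COLOR_BGR2HSV)
    m=cv2.inRange(hsv,(12,140,60),(28,255,255))
    m=cv2.morphologyEx(m,cv2.MORPH_CLOSE,np.ones((3,3)))
    n,l,s,_=cv2.connectedComponentsWithStats(m)
    r=[]
    for i in range(1,n):
        if s[i,4]<amin: continue
        v,u=np.nonzero(l==i)
        P=unproj(np.c_[u,v],z,c,T)[:,:2]
        if P[:,0].min()<.1 or P[:,0].max()>1.2: continue
        (x,y),R=cv2.minEnclosingCircle((P*1000).astype(np.float32))
        if 10<R<rmax*1000: r.append((s[i].tolist(),round(x),round(y),'D',round(2*R,1)))
    return r
E
python3 - <<'E'
from h import *
for n in("scene","side","wrist"):
    o=ctrl.get_obs(); c=ctrl.camera(n); T=T_of(c,o)
    print(n)
    for r in brass(c,T): print(r)
    for k in("mark_a","green_stop","pad_40_mid","pad_70_mid"):
        z={'m':.008,'g':.025,'p':.03}[k[0]]
        print(k,[(round(d['conf'],2),np.round(d['centre']).tolist(),np.round(unproj(d['centre'][::-1],z,c,T)[0,:2]*1000).tolist()) for d in ctrl.cut_out(k,c)])
    if n=='side': cv2.imwrite('pics/crop1.png',cv2.resize(c['color'][140:310,230:460],None,fx=3.4,fy=3.4,interpolation=cv2.INTER_CUBIC))
E
```

```text
scene
([322, 227, 23, 14, 174], 463, -91, 'D', 61.6)
([426, 227, 16, 8, 64], 616, -277, 'D', 39.2)
([379, 237, 21, 11, 124], 509, -216, 'D', 48.3)
([342, 255, 32, 20, 392], 393, -207, 'D', 72.5)
mark_a [(0.74, [182.0, 262.0], [572.0, 266.0]), (0.68, [207.0, 264.0], [456.0, 140.0]), (0.66, [191.0, 262.0], [525.0, 219.0]), (0.49, [218.0, 260.0], [410.0, 107.0])]
green_stop [(0.81, [227.0, 266.0], [364.0, 39.0])]
pad_40_mid [(0.71, [227.0, 436.0], [599.0, -288.0]), (0.67, [244.0, 459.0], [562.0, -360.0])]
pad_70_mid [(0.73, [264.0, 357.0], [366.0, -223.0])]
side
([314, 230, 22, 17, 222], 461, -90, 'D', 60.6)
([411, 244, 15, 12, 94], 615, -276, 'D', 40.4)
([363, 249, 19, 15, 163], 508, -215, 'D', 49.7)
([322, 267, 28, 23, 416], 394, -207, 'D', 70.4)
([634, 273, 6, 11, 36], 942, -682, 'D', 35.1)
mark_a [(0.72, [159.0, 273.0], [563.0, 277.0]), (0.67, [216.0, 270.0], [402.0, 72.0]), (0.66, [176.0, 272.0], [511.0, 210.0]), (0.52, [193.0, 268.0], [454.0, 152.0])]
green_stop [(0.87, [226.0, 266.0], [362.0, 32.0])]
pad_40_mid [(0.72, [246.0, 416.0], [600.0, -277.0]), (0.62, [272.0, 433.0], [567.0, -359.0])]
pad_70_mid [(0.93, [276.0, 336.0], [385.0, -218.0])]
wrist
([550, 149, 47, 57, 1862], 889, 12, 'D', 78.2)
([594, 217, 43, 48, 1247], 972, -80, 'D', 76.9)
([249, 226, 32, 38, 672], 465, -86, 'D', 58.4)
([220, 331, 14, 3, 35], 403, -234, 'D', 21.2)
([350, 341, 23, 20, 254], 617, -270, 'D', 39.9)
mark_a [(0.91, [117.0, 210.0], [409.0, 91.0]), (0.8, [20.0, 294.0], [520.0, 201.0]), (0.64, [65.0, 247.0], [461.0, 152.0])]
green_stop [(0.72, [147.0, 177.0], [370.0, 54.0]), (0.44, [116.0, 208.0], [414.0, 92.0])]
pad_40_mid [(0.92, [355.0, 362.0], [615.0, -257.0])]
pad_70_mid [(0.6, [338.0, 210.0], [386.0, -227.0]), (0.18, [68.0, 247.0], [466.0, 145.0])]
```

View pics/crop1.png

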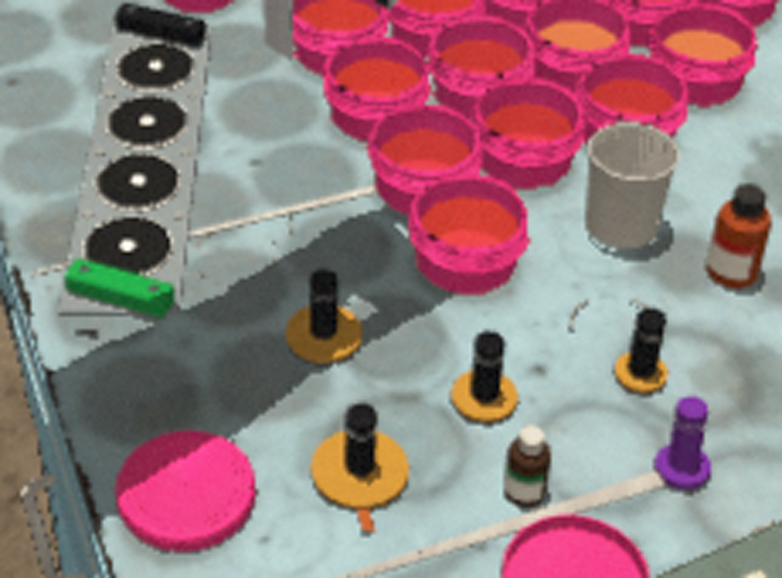

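The crop shows the feet clearly:

| Pad | Image position | World (mm) | Foot (mm) |
|---|---|---|---|
| 40 | right, (645,370) | (615,-276) | ~40 |
| 50 | middle, (485,395) | (508,-215) | ~49 |
| 60 | top left, (323,335) | (463,-88) | ~61 |
| 70 | bottom, (360,468) | (393,-207) | ~71 |

The purple one at (685,465) has no brass foot, so I exclude it. The green bar is at the near end of the row. I'll move over the 40 mm pad, with the fingers turned across the row.

move_arm(increments=[[0.6,-0.55,0.13,0,0,0,0],[0.6,-0.55,0.13,0,0,0,0],[0.6,-0.55,0.13,0,0,0,0],[0.6,-0.55,0.13,0,0,0,0],[0.6,-0.55,0.13,0,0,0,0],[0.6,-0.55,0.13,0,0,0,0],[0.6,-0.55,0.13,0,0,0,0],[0.6,-0.55,0.13,0,0,0,0],[0.6,-0.55,0.13,0,0,0,0],[0.6,-0.55,0.13,0,0,0,0],[0.6,0,0,0,0,0,0.14],[0.6,0,0,0,0,0,0.14],[0.6,0,0,0,0,0,0.14],[0.6,0,0,0,0,0,0.14],[0.6,0,0,0,0,0,0.14],[0.6,0,0,0,0,0,0],[0.6,0,0,0,0,0,0]])

```text
time_s: 3.05
ee_pos: [0.615, -0.275, 0.2054]
eef_rot: [-3.141, 0.0, 0.875]
force: [0.3, -0.5, -0.0]
grip_width: 0.0563
grip_force: 0.0
```

```bash
cat >> h.py <<'E'
def dots(c,T,z=.008):
    # white centre dots: small bright blobs surrounded by black
    g=cv2.cvtColor(c['color'],cv2.COLOR_BGR2GRAY)
    out=[]
    for k in (9,15,25):
        t=cv2.morphologyEx(g,cv2.MORPH_TOPHAT,cv2.getStructuringElement(cv2.MORPH_ELLIPSE,(k,k)))
        n,l,s,ce=cv2.connectedComponentsWithStats((t>90).astype(np.uint8))
        for i in range(1,n):
            if not 4<=s[i,4]<=150: continue
            x,y,w,h=s[i,:4]; ring=np.zeros_like(g); cv2.ellipse(ring,(int(ce[i][0]),int(ce[i][1])),(int(w*1.2+2),int(h*1.2+2)),0,0,360,1,1)
            if np.percentile(g[ring>0],90)>75: continue
            wgt=t*(l==i).astype(float); v,u=np.nonzero(wgt); ww=wgt[v,u]
            p=np.array([(u*ww).sum(),(v*ww).sum()])/ww.sum()
            P=unproj(p,z,c,T)[0,:2]*1000
            if .2<P[0]/1000<.8 and not any(np.hypot(*(P-q[1]))<15 for q in out): out.append((p.round(1),P.round(1)))
    return out
def totool(d,o):
    from scipy.spatial.transform import Rotation as R
    return (R.from_euler('xyz',o['eef_rot']).as_matrix().T@np.asarray(d))/.05
E
python3 - <<'E'
from h import *
for n in("scene","side","wrist"):
    o=ctrl.get_obs(); c=ctrl.camera(n); T=T_of(c,o)
    print(n)
    for r in brass(c,T): print(r)
    for d in dots(c,T): print(d)
print(o['ee_pos'],o['eef_rot'],o['qpos'])
cv2.imwrite('pics/w1.png',c['color'])
E
```

```text
scene
([321, 228, 24, 13, 192], 461, -90, 'D', 61.1)
([379, 237, 20, 11, 113], 509, -216, 'D', 48.6)
([342, 255, 32, 20, 381], 392, -208, 'D', 72.6)
(array([260.1, 181.5]), array([570.1, 274.2]))
(array([262.5, 205.5]), array([461.5, 152.2]))
side
([451, 139, 9, 4, 35], 1080, -37, 'D', 31.9)
([415, 150, 19, 2, 38], 958, -6, 'D', 59.0)
([314, 231, 22, 16, 231], 461, -90, 'D', 60.5)
([411, 244, 15, 12, 88], 614, -276, 'D', 40.0)
([363, 249, 19, 15, 158], 508, -215, 'D', 49.7)
([322, 267, 28, 23, 410], 394, -207, 'D', 70.4)
([634, 274, 6, 10, 35], 940, -682, 'D', 31.7)
(array([275.4, 158.8]), array([568.8, 272.8]))
(array([272.8, 175.1]), array([513.6, 211.5]))
(array([270.2, 192.4]), array([459.8, 151. ]))
(array([267. , 211.6]), array([404.7,  90.5]))
wrist
([121, 129, 45, 45, 1181], 466, -88, 'D', 60.0)
([308, 170, 27, 25, 306], 619, -273, 'D', 38.1)
([218, 183, 35, 34, 611], 514, -214, 'D', 48.3)
([150, 222, 48, 45, 1302], 398, -204, 'D', 69.9)
(array([ 2.1, 71.1]), array([407.3,  88. ]))
[ 0.61498674 -0.27499819  0.20538757] [-3.14148613e+00  4.57599816e-05  8.74106879e-01] [-4.74838058e-01  5.85254894e-01  1.11602551e+00 -2.13807123e-05
  1.44042623e+00  2.21854173e-01]
```

View pics/w1.png

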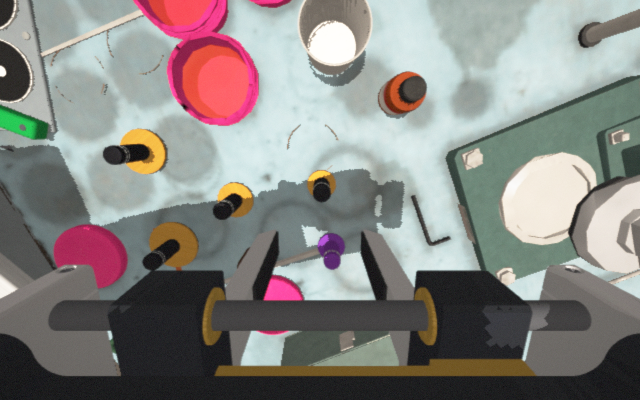

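The wrist view has the 40 mm pad at (320,182), directly below the TCP. The purple look-alike at (331,250) is about 97 mm away, clear of the gripper. Descend and grip.

move_arm(increments=[[0.6,0,0,0.5,0,0,0],[0.6,0,0,0.5,0,0,0],[0.6,0,0,0.5,0,0,0],[0.6,0,0,0.5,0,0,0],[0.6,0,0,0.5,0,0,0],[0.6,0,0,0.5,0,0,0],[0.6,0,0,0.4,0,0,0],[0.6,0,0,0.25,0,0,0],[0.6,0,0,0,0,0,0],[0,0,0,0,0,0,0],[0,0,0,0,0,0,0],[0,0,0,0,0,0,0],[0,0,0,0,0,0,0],[0,0,0,0,0,0,0],[0,0,0,0,0,0,0],[0,0,0,0,0,0,0]], force=25)

```text
time_s: 4.8
ee_pos: [0.6152, -0.2751, 0.0234]
eef_rot: [3.141, -0.0, 0.871]
force: [-0.3, -1.3, 4.1]
grip_width: 0.0212
grip_force: 25.0
```

move_arm(increments=[[0,0,0,-0.3,0,0,0],[0,0,0,-0.5,0,0,0],[0,0,0,-0.5,0,0,0],[0,0,0,-0.5,0,0,0],[0,0,0,-0.5,0,0,0],[0,0.208,-0.566,-0.2,0,0,0],[0,0.208,-0.566,0,0,0,0],[0,0.208,-0.566,0,0,0,0],[0,0.208,-0.566,0,0,0,0],[0,0.208,-0.566,0,0,0,0],[0,0.208,-0.566,0,0,0,0],[0,0.208,-0.566,0,0,0,0],[0,0.208,-0.566,0,0,0,0],[0,0.208,-0.566,0,0,0,0],[0,0.208,-0.566,0,0,0,0],[0,0.208,-0.566,0,0,0,0],[0,0.208,-0.566,0,0,0,0],[0,0.208,-0.566,0,0,0,0],[0,0.208,-0.566,0,0,0,0],[0,0,0,0,0,0,0]])

```text
time_s: 6.8
ee_pos: [0.4045, 0.0935, 0.1488]
eef_rot: [3.141, -0.001, 0.873]
force: [-1.3, 0.8, -0.2]
grip_width: 0.0216
grip_force: 25.0
```

Run:
```python
from h import *
o=ctrl.get_obs(); print(o['ee_pos'],o['eef_rot'],o['grip_width'])
zf=o['ee_pos'][2]-.0234+.008
for n in("side","scene","wrist"):
    o=ctrl.get_obs(); c=ctrl.camera(n); T=T_of(c,o)
    print(n,'at foot height',brass(c,T,zf))
    for r in brass(c,T): print(r)
    for d in dots(c,T): print(d)
cv2.imwrite('pics/w2.png',c['color'])
```

```text
[0.40448953 0.09353567 0.14878214] [ 3.14146875e+00 -6.71024898e-04  8.73335191e-01] 0.021594369881296812
side at foot height [([308, 77, 10, 6, 29], 841, 417, 'D', 39.2), ([256, 174, 14, 8, 71], 403, 91, 'D', 38.7), ([314, 231, 22, 16, 230], 381, -180, 'D', 52.0), ([363, 249, 19, 15, 162], 422, -288, 'D', 42.7), ([322, 267, 28, 23, 418], 324, -281, 'D', 60.6), ([634, 274, 6, 10, 35], 794, -691, 'D', 27.2)]
([308, 77, 10, 6, 29], 994, 605, 'D', 45.6)
([256, 174, 14, 8, 71], 486, 225, 'D', 45.0)
([314, 231, 22, 16, 230], 461, -90, 'D', 60.5)
([363, 249, 19, 15, 162], 508, -215, 'D', 49.7)
([322, 267, 28, 23, 418], 394, -207, 'D', 70.4)
([634, 274, 6, 10, 35], 940, -682, 'D', 31.7)
(array([274.2, 137.3]), array([637.5, 372.1]))
(array([257.4, 137.4]), array([594.8, 408.8]))
(array([270.2, 192.4]), array([459.8, 151. ]))
(array([267. , 211.7]), array([404.5,  90.3]))
scene at foot height [([252, 173, 15, 7, 49], 403, 90, 'D', 40.7), ([321, 228, 24, 12, 183], 298, -214, 'D', 45.3), ([379, 237, 21, 11, 124], 335, -310, 'D', 36.9), ([342, 255, 32, 20, 385], 246, -304, 'D', 55.3)]
([252, 173, 15, 7, 49], 598, 309, 'D', 53.3)
([321, 228, 24, 12, 183], 461, -90, 'D', 59.4)
([379, 237, 21, 11, 124], 509, -216, 'D', 48.3)
([342, 255, 32, 20, 385], 393, -207, 'D', 72.5)
(array([262.5, 205.5]), array([461.4, 152.2]))
wrist at foot height [([293, 203, 53, 31, 865], 409, 97, 'D', 38.2), ([422, 250, 47, 43, 924], 460, 7, 'D', 36.8), ([271, 287, 11, 58, 364], 333, 62, 'D', 53.2), ([358, 287, 10, 58, 343], 388, 16, 'D', 53.3), ([453, 337, 23, 36, 504], 428, -67, 'D', 38.0)]
([293, 203, 53, 31, 865], 381, 63, 'D', 63.0)
([422, 250, 47, 43, 924], 464, -85, 'D', 60.5)
([271, 287, 11, 58, 364], 256, 5, 'D', 87.5)
([358, 287, 10, 58, 343], 345, -71, 'D', 87.7)
([453, 337, 23, 36, 504], 411, -206, 'D', 62.5)
(array([325.8,  41.5]), array([515.1, 212.2]))
(array([322.9, 124.6]), array([460.4, 151.3]))
```

View pics/w2.png

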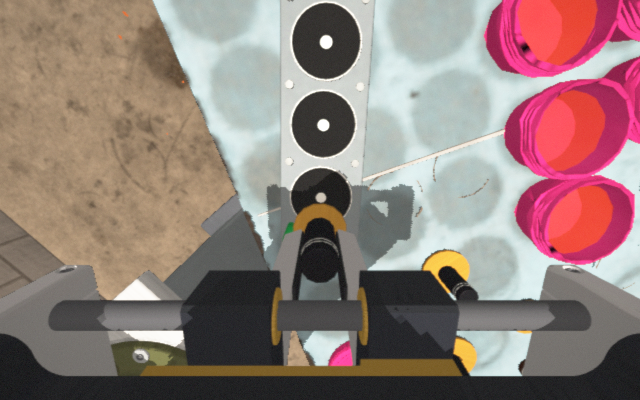

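The wrist view shows the pad held upright over the mark next to the green bar, with its dot at (320,197). The next marks are at (323,125) and (326,42). The wrist and side cameras agree on the row. Lower, release and rise.

move_arm(increments=[[0,-0.005,0.038,0.4,0,0,0],[0,0,0,0.4,0,0,0],[0,0,0,0.4,0,0,0],[0,0,0,0.4,0,0,0],[0,0,0,0.3,0,0,0],[0,0,0,0.2,0,0,0],[0,0,0,0.14,0,0,0],[0,0,0,0.07,0,0,0],[0,0,0,0.03,0,0,0],[0,0,0,0,0,0,0],[0.5,0,0,0,0,0,0],[0.5,0,0,0,0,0,0],[0.5,0,0,0,0,0,0],[0.5,0,0,0,0,0,0],[0.5,0,0,0,0,0,0]])

```text
time_s: 8.45
ee_pos: [0.4071, 0.0902, 0.031]
eef_rot: [3.142, -0.0, 0.871]
force: [-0.2, -0.0, -0.2]
grip_width: 0.047
grip_force: 0.0
```

move_arm(increments=[[0.5,0,0,-0.3,0,0,0],[0.5,0,0,-0.5,0,0,0],[0.5,0,0,-0.5,0,0,0],[0.5,0,0,-0.5,0,0,0],[0.5,0,0,-0.5,0,0,0],[0.5,0,0,-0.4,0,0,0],[0.5,0,0,0,0,0,0]])

```text
time_s: 9.15
ee_pos: [0.4081, 0.0903, 0.1681]
eef_rot: [3.139, -0.003, 0.871]
force: [0.0, 0.7, -0.5]
grip_width: 0.0473
grip_force: 0.0
```

Run:
```python
from h import *
for n in("side","scene","wrist"):
    o=ctrl.get_obs(); c=ctrl.camera(n); T=T_of(c,o)
    print(n)
    for r in brass(c,T,.016): print('z16',r)
    for r in brass(c,T,.008): print('z8',r)
    for d in dots(c,T): print(d)
print(o['ee_pos'],o['eef_rot'])
cv2.imwrite('pics/w3.png',c['color'])
```

```text
side
z16 ([308, 77, 9, 7, 31], 977, 593, 'D', 50.8)
z16 ([268, 118, 11, 5, 40], 692, 450, 'D', 36.9)
z16 ([239, 128, 25, 5, 38], 605, 460, 'D', 82.1)
z16 ([261, 205, 14, 11, 85], 406, 89, 'D', 44.1)
z16 ([314, 231, 22, 16, 229], 455, -96, 'D', 59.9)
z16 ([363, 249, 19, 15, 162], 503, -220, 'D', 49.2)
z16 ([322, 267, 28, 23, 415], 389, -212, 'D', 69.8)
z16 ([634, 273, 6, 11, 36], 933, -682, 'D', 34.8)
z8 ([308, 77, 9, 7, 31], 987, 605, 'D', 51.2)
z8 ([268, 118, 11, 5, 40], 699, 461, 'D', 37.2)
z8 ([239, 128, 25, 5, 38], 611, 470, 'D', 82.8)
z8 ([261, 205, 14, 11, 85], 410, 97, 'D', 44.5)
z8 ([314, 231, 22, 16, 229], 461, -90, 'D', 60.5)
z8 ([363, 249, 19, 15, 162], 508, -215, 'D', 49.7)
z8 ([322, 267, 28, 23, 415], 394, -207, 'D', 70.4)
z8 ([634, 273, 6, 11, 36], 942, -682, 'D', 35.1)
(array([272.8, 175.1]), array([513.6, 211.4]))
(array([270.6, 192.4]), array([460.7, 150.3]))
scene
z16 ([245, 123, 11, 7, 55], 940, 726, 'D', 91.6)
z16 ([257, 215, 15, 7, 39], 406, 89, 'D', 38.2)
z16 ([321, 228, 24, 12, 183], 451, -97, 'D', 58.0)
z16 ([379, 237, 21, 11, 125], 498, -222, 'D', 47.6)
z16 (
[... 329 characters left out ...]
.1, 274.2]))
wrist
z16 ([303, 175, 34, 28, 473], 409, 93, 'D', 40.7)
z16 ([416, 244, 45, 27, 828], 464, -79, 'D', 58.0)
z16 ([221, 287, 19, 58, 559], 202, 41, 'D', 91.4)
z16 ([399, 287, 20, 58, 558], 390, -119, 'D', 91.3)
z16 ([504, 292, 30, 9, 178], 518, -190, 'D', 39.0)
z8 ([303, 175, 34, 28, 473], 408, 92, 'D', 41.7)
z8 ([416, 244, 45, 27, 828], 465, -84, 'D', 59.4)
z8 ([221, 287, 19, 58, 559], 196, 38, 'D', 93.6)
z8 ([399, 287, 20, 58, 558], 389, -125, 'D', 93.5)
z8 ([504, 292, 30, 9, 178], 520, -198, 'D', 40.0)
(array([323.4,  45.7]), array([514.9, 212.2]))
(array([321. , 124.4]), array([460.2, 151.3]))
[0.40692295 0.09015484 0.16550751] [ 3.14154100e+00 -6.52622993e-06  8.70817667e-01]
```

View pics/w3.png

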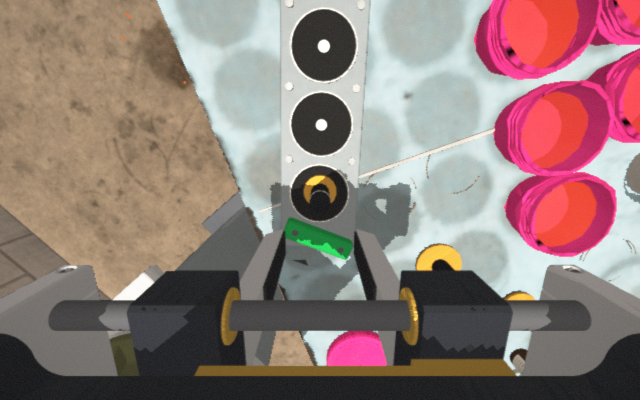

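The 40 mm pad stands centred on its mark: foot centre about (320,192), mark centre about (319.5,193). Next is the 50 mm pad.

move_arm(increments=[[0.6,-0.304,0.498,0,0,0,0],[0.6,-0.304,0.498,0,0,0,0],[0.6,-0.304,0.498,0,0,0,0],[0.6,-0.304,0.498,0,0,0,0],[0.6,-0.304,0.498,0,0,0,0],[0.6,-0.304,0.498,0,0,0,0],[0.6,-0.304,0.498,0,0,0,0],[0.6,-0.304,0.498,0,0,0,0],[0.6,-0.304,0.498,0,0,0,0],[0.6,-0.304,0.498,0,0,0,0],[0.6,-0.304,0.498,0,0,0,0],[0.6,0,0,0,0,0,0],[0.6,0,0,0,0,0,0],[0.6,0,0,0.5,0,0,0],[0.6,0,0,0.5,0,0,0],[0.6,0,0,0.1,0,0,0],[0.6,0,0,0,0,0,0]])

```text
time_s: 11.0
ee_pos: [0.5085, -0.2133, 0.1105]
eef_rot: [-3.14, 0.0, 0.872]
force: [-0.7, -0.4, 0.7]
grip_width: 0.0566
grip_force: 0.0
```

Run:
```python
from h import *
for n in("side","wrist"):
    o=ctrl.get_obs(); c=ctrl.camera(n); T=T_of(c,o)
    print(n)
    for r in brass(c,T): print(r)
print(o['ee_pos'],o['eef_rot'])
```

```text
side
([389, 180, 11, 4, 36], 770, -49, 'D', 32.3)
([261, 205, 14, 11, 92], 410, 98, 'D', 45.5)
([314, 231, 22, 16, 232], 461, -90, 'D', 60.5)
([363, 249, 19, 15, 157], 508, -215, 'D', 49.7)
([322, 267, 28, 23, 409], 393, -207, 'D', 70.1)
([634, 274, 6, 10, 35], 940, -682, 'D', 31.7)
wrist
([0, 0, 32, 43, 921], 408, 93, 'D', 40.9)
([175, 106, 59, 62, 2052], 465, -88, 'D', 59.2)
([300, 179, 46, 42, 1008], 513, -213, 'D', 48.5)
([206, 231, 49, 40, 1154], 398, -193, 'D', 65.5)
([202, 287, 23, 58, 642], 325, -236, 'D', 80.0)
([415, 287, 22, 58, 630], 517, -398, 'D', 80.4)
[ 0.50896968 -0.21372735  0.11150468] [ 3.14151224e+00 -3.89547617e-05  8.71394078e-01]
```

move_arm(increments=[[0.6,0.02,0,0.4,0,0,0],[0.6,0,0,0.5,0,0,0],[0.6,0,0,0.5,0,0,0],[0.6,0,0,0.26,0,0,0],[0.6,0,0,0.1,0,0,0],[0.6,0,0,0,0,0,0],[0,0,0,0,0,0,0],[0,0,0,0,0,0,0],[0,0,0,0,0,0,0],[0,0,0,0,0,0,0],[0,0,0,0,0,0,0],[0,0,0,0,0,0,0],[0,0,0,-0.3,0,0,0],[0,0,0,-0.5,0,0,0],[0,0,0,-0.5,0,0,0],[0,0,0,-0.5,0,0,0],[0,0,0,-0.5,0,0,0],[0,0,0,-0.4,0,0,0],[0,0,0,0,0,0,0]], force=25)

```text
time_s: 13.0
ee_pos: [0.5104, -0.2138, 0.1613]
eef_rot: [3.137, -0.001, 0.871]
force: [0.9, 0.5, -0.8]
grip_width: 0.0213
grip_force: 25.0
```

move_arm(increments=[[0,0.353,-0.389,0,0,0,0],[0,0.353,-0.389,0,0,0,0],[0,0.353,-0.389,0,0,0,0],[0,0.353,-0.389,0,0,0,0],[0,0.353,-0.389,0,0,0,0],[0,0.353,-0.389,0,0,0,0],[0,0.353,-0.389,0,0,0,0],[0,0.353,-0.389,0,0,0,0],[0,0.353,-0.389,0,0,0,0],[0,0.353,-0.389,0,0,0,0],[0,0.353,-0.389,0,0,0,0],[0,0.353,-0.389,0,0,0,0],[0,0.353,-0.389,0,0,0,0],[0,0.353,-0.389,0,0,0,0],[0,0,0,0.5,0,0,0],[0,0,0,0.5,0,0,0],[0,0,0,0.5,0,0,0],[0,0,0,0.2,0,0,0],[0,0,0,0,0,0,0]])

```text
time_s: 14.9
ee_pos: [0.4595, 0.1508, 0.0717]
eef_rot: [-3.14, 0.002, 0.871]
force: [-0.2, 0.9, -1.0]
grip_width: 0.0217
grip_force: 25.0
```

Run:
```python
from h import *
for n in("side","wrist"):
    o=ctrl.get_obs(); c=ctrl.camera(n); T=T_of(c,o)
    zf=o['ee_pos'][2]-.0235+.008
    print(n)
    for r in brass(c,T,zf)[:3]: print(r)
    for d in dots(c,T): print(d)
print(o['ee_pos'],o['eef_rot'],o['grip_width'])
```

```text
side
([308, 77, 9, 7, 30], 928, 533, 'D', 48.5)
([264, 142, 16, 9, 33], 562, 281, 'D', 59.2)
([261, 177, 17, 10, 103], 457, 146, 'D', 50.1)
(array([270.5, 192.5]), array([460.4, 150.3]))
wrist
([286, 199, 68, 37, 1477], 463, 155, 'D', 49.3)
([358, 287, 10, 58, 343], 441, 75, 'D', 53.5)
([271, 288, 11, 57, 357], 388, 120, 'D', 52.6)
[0.46023502 0.15096406 0.0729166 ] [-3.14100945e+00  7.58178422e-04  8.70754513e-01] 0.02122478566941962
```

move_arm(increments=[[0,0,0,0.3,0,0,0],[0,0,0,0.25,0,0,0],[0,0,0,0.15,0,0,0],[0,0,0,0.08,0,0,0],[0,0,0,0.04,0,0,0],[0,0,0,0,0,0,0],[0.5,0,0,0,0,0,0],[0.5,0,0,0,0,0,0],[0.5,0,0,0,0,0,0],[0.5,0,0,0,0,0,0],[0.5,0,0,0,0,0,0],[0.5,0,0,-0.3,0,0,0],[0.5,0,0,-0.5,0,0,0],[0.5,0,0,-0.5,0,0,0],[0.5,0,0,-0.5,0,0,0],[0.5,0,0,-0.5,0,0,0],[0.5,0,0,-0.4,0,0,0],[0.5,0,0,0,0,0,0],[0.5,0,0,0,0,0,0]])

```text
time_s: 16.9
ee_pos: [0.4602, 0.151, 0.1664]
eef_rot: [-3.142, 0.0, 0.871]
force: [-0.2, -0.3, -0.6]
grip_width: 0.0468
grip_force: 0.0
```

Run:
```python
from h import *
for n in("side","wrist"):
    o=ctrl.get_obs(); c=ctrl.camera(n); T=T_of(c,o)
    print(n)
    for r in brass(c,T,.016): print(r)
    for d in dots(c,T): print(d)
print(o['ee_pos'],o['eef_rot'])
cv2.imwrite('pics/w4.png',cv2.resize(c['color'][:290,200:440],None,fx=2,fy=2,interpolation=cv2.INTER_CUBIC))
```

```text
side
([308, 77, 9, 6, 31], 982, 593, 'D', 45.0)
([227, 80, 16, 9, 45], 735, 761, 'D', 86.0)
([271, 102, 10, 4, 33], 763, 533, 'D', 37.0)
([244, 110, 22, 6, 35], 677, 543, 'D', 75.5)
([270, 186, 9, 12, 60], 465, 140, 'D', 49.1)
([261, 205, 14, 11, 87], 407, 89, 'D', 44.8)
([314, 231, 22, 16, 229], 455, -96, 'D', 59.9)
([322, 267, 28, 23, 417], 389, -212, 'D', 69.8)
([634, 274, 6, 10, 35], 931, -683, 'D', 31.4)
(array([275.3, 158.8]), array([568.4, 272.8]))
(array([273.3, 174.9]), array([515.3, 211. ]))
wrist
([299, 172, 42, 39, 867], 461, 153, 'D', 50.6)
([303, 238, 32, 26, 449], 410, 94, 'D', 41.3)
([221, 287, 19, 58, 556], 254, 101, 'D', 91.7)
([399, 288, 20, 57, 558], 442, -58, 'D', 91.4)
(array([324.6,  44.1]), array([569.7, 273.4]))
(array([322., 123.]), array([515. , 212.4]))
[0.45997116 0.15090198 0.16588121] [-3.14083240e+00  1.06551722e-03  8.70761698e-01]
```

View pics/w4.png

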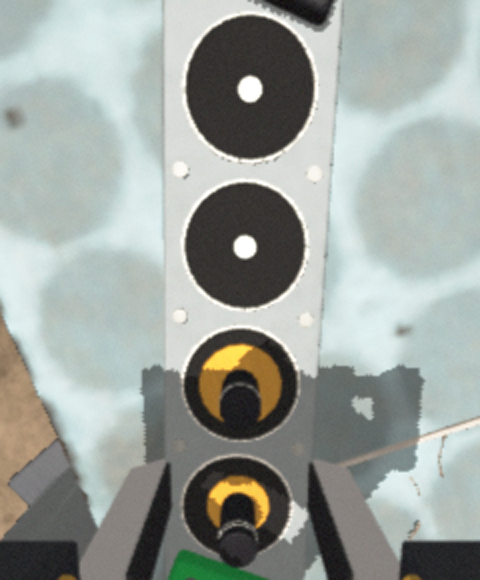

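The crop shows both pads upright on the first two marks next to the green bar. I'll check centring with a model fit of the brass disc minus the stem, against the marks.

```bash
cat >> h.py <<'E'
from scipy.optimize import minimize
def fitpad(c,T,xy,z0,D):
    hsv=cv2.cvtColor(c['color'],cv2.COLOR_BGR2HSV)
    m=cv2.inRange(hsv,(12,120,50),(30,255,255))
    a=np.linspace(0,2*np.pi,48); Ti=np.linalg.inv(T)
    def proj(x,y,z,r):
        P=np.c_[x+r*np.cos(a),y+r*np.sin(a),np.full(48,z),np.ones(48)]@Ti.T
        q=P[:,:3]@c['K'].T; return q[:,:2]/q[:,2:]
    q0=proj(*xy,z0+.02,.06); x0,y0=np.floor(q0.min(0)).astype(int).clip(0); x1,y1=np.ceil(q0.max(0)).astype(int)
    S=8; obs=cv2.resize(m[y0:y1,x0:x1],None,fx=S,fy=S,interpolation=cv2.INTER_LINEAR)>127
    def hull(img,A,v):
        A=((np.vstack(A)-[x0,y0]+.5)*S-.5); cv2.fillConvexPoly(img,cv2.convexHull(A.astype(np.float32)).round().astype(np.int32),v)
    def cost(p):
        im=np.zeros(obs.shape,np.uint8); x,y=p
        hull(im,[proj(x,y,z0+.008,D/2),proj(x,y,z0+.002,D/2)],1)
        hull(im,[proj(x,y,z0+.008,.011),proj(x,y,z0+.064,.011)],0)
        im=im>0; return 1-(im&obs).sum()/max(1,(im|obs).sum())
    r=minimize(cost,xy,method='Nelder-Mead',options=dict(initial_simplex=np.array([xy,[xy[0]+.006,xy[1]],[xy[0],xy[1]+.006]]),xatol=1e-4,fatol=1e-4))
    return (r.x*1000).round(1),round(1-r.fun,2)
E
python3 - <<'E'
from h import *
for n in("side","scene","wrist"):
    o=ctrl.get_obs(); c=ctrl.camera(n); T=T_of(c,o)
    print(n,*[np.r_[d] for _,d in dots(c,T)])
    for D,xy,z in((40,(.407,.091),.008),(50,(.460,.151),.008),(60,(.463,-.088),0),(70,(.394,-.206),0)):
        try: print(D,fitpad(c,T,xy,z,D/1000))
        except Exception as e: print(D,'-')
E
```

```text
side [568.5 272.9] [515.3 210.9]
40 (array([409.4,  94.1]), np.float64(0.51))
50 (array([460.6, 152.4]), np.float64(0.62))
60 (array([463.7, -85.9]), np.float64(0.84))
70 (array([ 396. , -203.3]), np.float64(0.88))
scene [570.1 274.1]
40 (array([410.8,  93.7]), np.float64(0.54))
50 (array([462.9, 151.9]), np.float64(0.48))
60 (array([466.8, -86.1]), np.float64(0.86))
70 (array([ 397.8, -204.1]), np.float64(0.9))
wrist [569.8 273.4] [515.1 212.4]
40 (array([408.9,  92.7]), np.float64(0.84))
50 (array([461. , 152.6]), np.float64(0.77))
60 (array([443.7, -95.5]), np.float64(0.22))
70 (array([ 408.7, -176.1]), np.float64(0.28))
```

The 50 mm pad is within about 1.5 mm of its mark. The 40 mm pad is about 4 mm off along the row, so I'll mend it now.

move_arm(increments=[[0.5,-0.39,-0.009,0,0,0,0],[0.5,-0.39,-0.009,0,0,0,0],[0.5,-0.39,-0.009,0,0,0,0],[0.5,-0.387,-0.009,0,0,0,0],[0.5,0,0,0,0,0,0],[0.5,0,0,0.5,0,0,0],[0.5,0,0,0.5,0,0,0],[0.5,0,0,0.5,0,0,0],[0.5,0,0,0.5,0,0,0],[0.5,0,0,0.45,0,0,0],[0.5,0,0,0.22,0,0,0],[0.5,0,0,0,0,0,0],[0,0,0,0,0,0,0],[0,0,0,0,0,0,0],[0,0,0,0,0,0,0],[0,0,0,0,0,0,0],[0,0,0,0,0,0,0]], force=25)

```text
time_s: 18.85
ee_pos: [0.4093, 0.0927, 0.034]
eef_rot: [3.141, -0.001, 0.871]
force: [0.5, 0.1, 6.5]
grip_width: 0.0215
grip_force: 25.0
```

move_arm(increments=[[0,0,0,-0.06,0,0,0],[0,-0.04,-0.011,-0.02,0,0,0],[0,-0.036,-0.011,0,0,0,0],[0,0,0,0,0,0,0],[0,0,0,0.04,0,0,0],[0,0,0,0.04,0,0,0],[0,0,0,0,0,0,0],[0.5,0,0,0,0,0,0],[0.5,0,0,0,0,0,0],[0.5,0,0,0,0,0,0],[0.5,0,0,0,0,0,0],[0.5,0,0,-0.3,0,0,0],[0.5,0,0,-0.5,0,0,0],[0.5,0,0,-0.5,0,0,0],[0.5,0,0,-0.5,0,0,0],[0.5,0,0,-0.5,0,0,0],[0.5,0,0,-0.4,0,0,0],[0.5,0,0,0,0,0,0],[0.5,0,0,0,0,0,0]])

```text
time_s: 20.75
ee_pos: [0.4055, 0.0904, 0.168]
eef_rot: [3.142, -0.0, 0.871]
force: [0.0, 0.0, 0.2]
grip_width: 0.0471
grip_force: 0.0
```

Run:
```python
from h import *
for n in("side","wrist"):
    o=ctrl.get_obs(); c=ctrl.camera(n); T=T_of(c,o)
    print(n,*[np.r_[d] for _,d in dots(c,T)])
    for D,xy,z in((40,(.407,.091),.008),(50,(.460,.151),.008),(60,(.463,-.088),0),(70,(.394,-.206),0)):
        try: print(D,fitpad(c,T,xy,z,D/1000))
        except Exception as e: print(D,'-')
print(o['ee_pos'],o['eef_rot'])
```

```text
side [565.1 493.9] [514.8 210.9]
40 (array([404.7,  90.6]), np.float64(0.48))
50 (array([461.8, 153.4]), np.float64(0.69))
60 (array([463.6, -85.8]), np.float64(0.84))
70 (array([ 396. , -203.3]), np.float64(0.88))
wrist [514.9 212.4] [391.6  98.9]
40 (array([405.3,  90.6]), np.float64(0.78))
50 (array([460.7, 152.3]), np.float64(0.91))
60 (array([463.5, -88. ]), np.float64(0.59))
70 (array([ 394. , -268.9]), np.float64(0.31))
[0.40515559 0.09039404 0.16747415] [-3.14072602e+00  8.92625789e-04  8.70780896e-01]
```

move_arm(increments=[[0.6,-0.243,0.398,0,0,0,0],[0.6,-0.243,0.398,0,0,0,0],[0.6,-0.243,0.398,0,0,0,0],[0.6,-0.243,0.398,0,0,0,0],[0.6,-0.243,0.398,0,0,0,0],[0.6,-0.243,0.398,0,0,0,0],[0.6,-0.243,0.398,0,0,0,0],[0.6,-0.243,0.398,0,0,0,0],[0.6,0,0,0,0,0,0],[0.6,0,0,0.5,0,0,0],[0.6,0,0,0.5,0,0,0],[0.6,0,0,0.1,0,0,0],[0.6,0,0,0,0,0,0]])

```text
time_s: 22.15
ee_pos: [0.4642, -0.0859, 0.1128]
eef_rot: [-3.14, 0.001, 0.871]
force: [0.2, -0.3, -0.4]
grip_width: 0.0566
grip_force: 0.0
```

Run:
```python
from h import *
o=ctrl.get_obs(); c=ctrl.camera('wrist'); T=T_of(c,o)
for D,xy,z in((60,(.4645,-.0865),0),(70,(.396,-.204),0)):
  print(D,fitpad(c,T,xy,z,D/1000))
print(o['ee_pos'],o['eef_rot'])
```

```text
60 (array([463.7, -87.8]), np.float64(0.91))
70 (array([ 396.6, -204.9]), np.float64(0.32))
[ 0.4642141  -0.08594826  0.11281912] [-3.13964746e+00  8.63453338e-04  8.71154114e-01]
```

move_arm(increments=[[0.6,-0.028,0.013,0.43,0,0,0],[0.6,0,0,0.5,0,0,0],[0.6,0,0,0.5,0,0,0],[0.6,0,0,0.26,0,0,0],[0.6,0,0,0.1,0,0,0],[0.6,0,0,0,0,0,0],[0,0,0,0,0,0,0],[0,0,0,0,0,0,0],[0,0,0,0,0,0,0],[0,0,0,0,0,0,0],[0,0,0,0,0,0,0],[0,0,0,0,0,0,0],[0,0,0,-0.3,0,0,0],[0,0,0,-0.5,0,0,0],[0,0,0,-0.5,0,0,0],[0,0,0,-0.5,0,0,0],[0,0,0,-0.5,0,0,0],[0,0,0,-0.4,0,0,0],[0,0,0,0,0,0,0],[0,0,0,0,0,0,0]], force=25)

```text
time_s: 24.2
ee_pos: [0.4641, -0.0879, 0.1582]
eef_rot: [-3.141, 0.0, 0.871]
force: [-0.2, 0.9, -1.7]
grip_width: 0.0216
grip_force: 25.0
```

move_arm(increments=[[0,0.403,-0.237,0,0,0,0],[0,0.403,-0.237,0,0,0,0],[0,0.403,-0.237,0,0,0,0],[0,0.403,-0.237,0,0,0,0],[0,0.403,-0.237,0,0,0,0],[0,0.403,-0.237,0,0,0,0],[0,0.403,-0.237,0,0,0,0],[0,0.403,-0.237,0,0,0,0],[0,0.403,-0.237,0,0,0,0],[0,0.403,-0.237,0,0,0,0],[0,0.403,-0.237,0,0,0,0],[0,0.403,-0.237,0,0,0,0],[0,0.403,-0.237,0,0,0,0],[0,0,0,0.3,0,0,0],[0,0,0,0.5,0,0,0],[0,0,0,0.5,0,0,0],[0,0,0,0.4,0,0,0],[0,0,0,0,0,0,0]])

```text
time_s: 26.0
ee_pos: [0.5131, 0.2109, 0.0698]
eef_rot: [-3.138, 0.006, 0.871]
force: [-0.7, 0.1, -1.7]
grip_width: 0.0214
grip_force: 25.0
```

Run:
```python
from h import *
o=ctrl.get_obs(); c=ctrl.camera('wrist'); c=ctrl.camera('wrist'); o=ctrl.get_obs(); T=T_of(c,o)
print(o['ee_pos'],o['eef_rot'],fitpad(c,T,tuple(o['ee_pos'][:2]),o['ee_pos'][2]-.0234,.06),*[d for _,d in dots(c,T)])
```

```text
[0.51492762 0.21151522 0.07337087] [-3.14074988e+00  1.37790617e-03  8.70740153e-01] (array([514.9, 212.4]), np.float64(0.51))
```

Measured at (514.9, 212.4) against the mark at (515, 212.3). Lower and release.

move_arm(increments=[[0,0,0,0.3,0,0,0],[0,0,0,0.25,0,0,0],[0,0,0,0.15,0,0,0],[0,0,0,0.09,0,0,0],[0,0,0,0.045,0,0,0],[0,0,0,0,0,0,0],[0.5,0,0,0,0,0,0],[0.5,0,0,0,0,0,0],[0.5,0,0,0,0,0,0],[0.5,0,0,0,0,0,0],[0.5,0,0,0,0,0,0],[0.5,0,0,-0.3,0,0,0],[0.5,0,0,-0.5,0,0,0],[0.5,0,0,-0.5,0,0,0],[0.5,0,0,-0.5,0,0,0],[0.5,0,0,-0.5,0,0,0],[0.5,0,0,-0.4,0,0,0],[0.5,0,0,0,0,0,0],[0.5,0,0,0,0,0,0]])

```text
time_s: 28.0
ee_pos: [0.5151, 0.2116, 0.1674]
eef_rot: [3.141, -0.001, 0.871]
force: [-0.3, 0.1, 0.6]
grip_width: 0.0468
grip_force: 0.0
```

Run:
```python
from h import *
for n in('side','wrist'):
  o=ctrl.get_obs(); c=ctrl.camera(n); T=T_of(c,o)
  for D,xy,z in((40,(.4055,.0905),.008),(50,(.460,.151),.008),(60,(.515,.212),.008),(70,(.396,-.204),0)):
    try:print(D,fitpad(c,T,xy,z,D/1000))
    except Exception: pass
  print(*[d for _,d in dots(c,T)])
print(o['ee_pos'],o['eef_rot'])
```

```text
40 (array([404.6,  91. ]), np.float64(0.52))
50 (array([461.5, 152.9]), np.float64(0.48))
60 (array([514., 212.]), np.float64(0.61))
70 (array([ 395.9, -203.5]), np.float64(0.88))
[570.4 270.7]
40 (array([406.9,  92.3]), np.float64(0.15))
50 (array([460.9, 152.5]), np.float64(0.79))
60 (array([515.6, 212.8]), np.float64(0.8))
[569.8 273.4]
[0.51487147 0.21150964 0.16660105] [-3.14113832e+00  7.63318066e-04  8.70778802e-01]
```

move_arm(increments=[[0.6,-0.493,0.221,0,0,0,0],[0.6,-0.493,0.221,0,0,0,0],[0.6,-0.493,0.221,0,0,0,0],[0.6,-0.493,0.221,0,0,0,0],[0.6,-0.493,0.221,0,0,0,0],[0.6,-0.493,0.221,0,0,0,0],[0.6,-0.493,0.221,0,0,0,0],[0.6,-0.493,0.221,0,0,0,0],[0.6,-0.493,0.221,0,0,0,0],[0.6,-0.493,0.221,0,0,0,0],[0.6,-0.493,0.221,0,0,0,0],[0.6,-0.493,0.221,0,0,0,0],[0.6,-0.493,0.221,0,0,0,0],[0.6,-0.493,0.221,0,0,0,0],[0.6,-0.493,0.221,0,0,0,0],[0.6,-0.493,0.221,0,0,0,0],[0.6,0,0,0.3,0,0,0],[0.6,0,0,0.5,0,0,0],[0.6,0,0,0.3,0,0,0],[0.6,0,0,0,0,0,0]])

```text
time_s: 30.1
ee_pos: [0.3951, -0.2032, 0.1098]
eef_rot: [-3.137, 0.001, 0.871]
force: [0.3, 0.4, 1.0]
grip_width: 0.0566
grip_force: 0.0
```

Run:
```python
from h import *
c=ctrl.camera('wrist'); o=ctrl.get_obs(); c=ctrl.camera('wrist'); T=T_of(c,o)
print(fitpad(c,T,(.396,-.204),0,.07),o['ee_pos'],o['eef_rot'])
cv2.imwrite('pics/w5.png',c['color'])
```

```text
(array([ 395.8, -204.2]), np.float64(0.9)) [ 0.39577062 -0.20354414  0.1112633 ] [-3.13881518e+00  3.90999418e-04  8.70731557e-01]
```

View pics/w5.png

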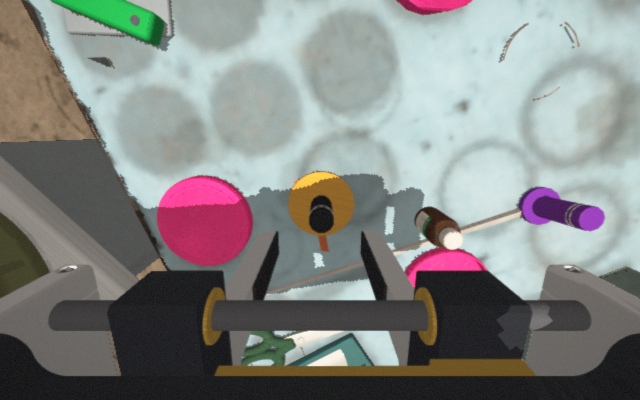

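The view shows the 70 mm pad at (321,203) under the TCP, with the small bottle at (440,230) clear of the fingers. Grip.

move_arm(increments=[[0.6,-0.01,0.008,0.4,0,0,0],[0.6,0,0,0.5,0,0,0],[0.6,0,0,0.5,0,0,0],[0.6,0,0,0.26,0,0,0],[0.6,0,0,0.1,0,0,0],[0.6,0,0,0,0,0,0],[0,0,0,0,0,0,0],[0,0,0,0,0,0,0],[0,0,0,0,0,0,0],[0,0,0,0,0,0,0],[0,0,0,0,0,0,0],[0,0,0,0,0,0,0],[0,0,0,-0.3,0,0,0],[0,0,0,-0.5,0,0,0],[0,0,0,-0.5,0,0,0],[0,0,0,-0.5,0,0,0],[0,0,0,-0.5,0,0,0],[0,0,0,-0.4,0,0,0],[0,0,0,0,0,0,0],[0,0,0,0,0,0,0]], force=30)

```text
time_s: 32.2
ee_pos: [0.3961, -0.2044, 0.1584]
eef_rot: [-3.141, 0.0, 0.871]
force: [-0.7, 0.1, -2.3]
grip_width: 0.0217
grip_force: 30.0
```

move_arm(increments=[[0,0.502,-0.184,0,0,0,0],[0,0.502,-0.184,0,0,0,0],[0,0.502,-0.184,0,0,0,0],[0,0.502,-0.184,0,0,0,0],[0,0.502,-0.184,0,0,0,0],[0,0.502,-0.184,0,0,0,0],[0,0.502,-0.184,0,0,0,0],[0,0.502,-0.184,0,0,0,0],[0,0.502,-0.184,0,0,0,0],[0,0.502,-0.184,0,0,0,0],[0,0.502,-0.184,0,0,0,0],[0,0.502,-0.184,0,0,0,0],[0,0.502,-0.184,0,0,0,0],[0,0.502,-0.184,0,0,0,0],[0,0.502,-0.184,0,0,0,0],[0,0.502,-0.184,0,0,0,0],[0,0.502,-0.184,0,0,0,0],[0,0.502,-0.184,0,0,0,0],[0,0.51,-0.184,0,0,0,0],[0,0,0,0,0,0,0]])

```text
time_s: 34.2
ee_pos: [0.5698, 0.2753, 0.1564]
eef_rot: [-3.14, 0.002, 0.873]
force: [0.2, -0.7, -2.0]
grip_width: 0.0215
grip_force: 30.0
```

move_arm(increments=[[0,0,0,0.3,0,0,0],[0,0,0,0.5,0,0,0],[0,0,0,0.5,0,0,0],[0,0,0,0.4,0,0,0],[0,0,0,0,0,0,0],[0,0,0,0,0,0,0]])

```text
time_s: 34.8
ee_pos: [0.5699, 0.2724, 0.0737]
eef_rot: [-3.141, 0.001, 0.87]
force: [-0.0, 0.2, -1.3]
grip_width: 0.0213
grip_force: 30.0
```

Run:
```python
from h import *
c=ctrl.camera('wrist'); o=ctrl.get_obs(); c=ctrl.camera('wrist'); T=T_of(c,o)
print(o['ee_pos'],o['eef_rot'],o['grip_width'],fitpad(c,T,tuple(o['ee_pos'][:2]),o['ee_pos'][2]-.0234,.07))
```

```text
[0.57034246 0.27270811 0.07461748] [ 3.14134352e+00 -3.72882858e-04  8.70306310e-01] 0.020965261954172736 (array([569.8, 273.2]), np.float64(0.55))
```

move_arm(increments=[[0,0,0,0.3,0,0,0],[0,0,0,0.25,0,0,0],[0,0,0,0.15,0,0,0],[0,0,0,0.1,0,0,0],[0,0,0,0.055,0,0,0],[0,0,0,0,0,0,0],[0.5,0,0,0,0,0,0],[0.5,0,0,0,0,0,0],[0.5,0,0,0,0,0,0],[0.5,0,0,0,0,0,0],[0.5,0,0,0,0,0,0],[0.5,0,0,-0.3,0,0,0],[0.5,0,0,-0.5,0,0,0],[0.5,0,0,-0.5,0,0,0],[0.5,0,0,-0.5,0,0,0],[0.5,0,0,-0.5,0,0,0],[0.5,0,0,-0.5,0,0,0],[0.5,0,0,0,0,0,0],[0.5,0,0,0,0,0,0]])

```text
time_s: 36.8
ee_pos: [0.5702, 0.2732, 0.1722]
eef_rot: [3.141, -0.001, 0.871]
force: [-0.2, -0.4, 0.0]
grip_width: 0.0471
grip_force: 0.0
```

move_arm(increments=[[0.5,-0.4,0.3,-0.1,0,0,0],[0.5,-0.4,0.3,-0.1,0,0,0],[0.5,-0.4,0.3,-0.1,0,0,0],[0.5,-0.4,0.3,-0.1,0,0,0],[0.5,0,0,0,0,0,0],[0.5,0,0,0,0,0,0]])

```text
time_s: 37.4
ee_pos: [0.5643, 0.1732, 0.1908]
eef_rot: [-3.141, 0.001, 0.87]
force: [0.3, -0.4, 0.6]
grip_width: 0.0467
grip_force: 0.0
```

Run:
```python
from h import *
for n in('side','wrist'):
  o=ctrl.get_obs(); c=ctrl.camera(n); T=T_of(c,o)
  for D,xy in((40,(.4055,.0905)),(50,(.460,.151)),(60,(.515,.212)),(70,(.5697,.2734))):
    try:print(n,D,fitpad(c,T,xy,.008,D/1000))
    except Exception: pass
print(o['time_s'])
cv2.imwrite('pics/w6.png',c['color'])
```

```text
side 40 (array([404.4,  90.7]), np.float64(0.53))
side 50 (array([461.4, 152.9]), np.float64(0.45))
side 60 (array([514., 212.]), np.float64(0.44))
side 70 (array([569. , 274.9]), np.float64(0.66))
wrist 40 (array([405.7,  88.6]), np.float64(0.15))
wrist 50 (array([461.6, 152.8]), np.float64(0.26))
wrist 60 (array([515.3, 212.7]), np.float64(0.71))
wrist 70 (array([569.8, 272.6]), np.float64(0.82))
37.45
```

View pics/w6.png

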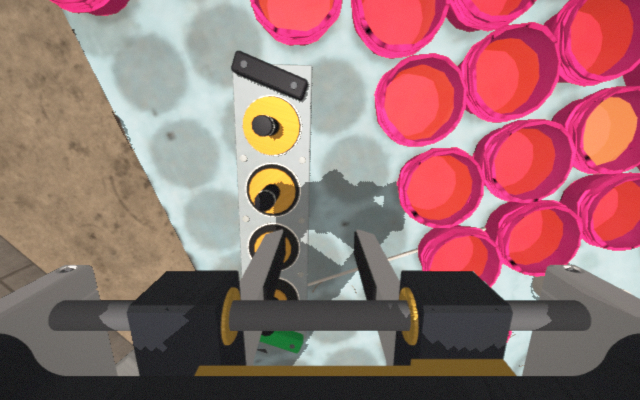

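The picture shows all four pads upright and centred, growing in size from the green bar (280,340) to the black bar (270,75). The gripper is clear of them all.

```bash
python3 -c "
from station import ctrl
print(ctrl.hand_in())"
```

```text
the job is handed in; nothing more can be done
None
```

The four pads stand upright on the rail in order of size from the green bar to the black bar, each measured within about 2 mm of its mark's centre and released, and the job is handed in (about 37 s on the clock).

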